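# Roll a round bar offcut home and clamp it for its hardness test

### The arm

A 6-joint arm with a two-finger parallel gripper is mounted at the origin on the work surface. World frame = base frame: x ahead of the robot, y to its left, z up, the work surface at z = 0. Lengths are in m, angles in degrees, forces in N, time in s.
With the tool pointing down it reaches from about 0.4 to 0.825 m from the base axis. Payload 7 kg.
Tool frame: the origin (TCP) lies at the very end of the fingers, on their centre line; the grasp point (between the pads) lies 19 mm behind it (r.hold_point_z is the distance from the TCP to the grasp point, in m); x points along the fingers, y is the direction in which the jaws open and shut, and the axes are right-handed (so a half turn about x gives the same grasp; the last joint's range is limited). The gripper opens to 88 mm and grips with 3 to 60 N. Pads are 19 mm wide; open, the fingers measure 130 mm over their backs; the gripper's body (78 mm by 193 mm) begins 47 mm behind the grasp point.
Start: joints at [16.507, 20.546, 0.682, 0, -70.136, -16.507], TCP at [0.675, -0, 0.227] pointing down, gripper open.
Joint ranges: [-176.03, 176.03], [-82.01, 121.73], [-58.28, 71.71], [-173.87, 95.51], [-174.79, -0.11], [-173.66, 173.66]. Speed limits (degrees/s): [136.94, 136.94, 172.46, 180, 180, 180].

### API

Orientations are given as [roll, pitch, yaw] about the fixed x, y, z axes, in that order (R = Rz(yaw) Ry(pitch) Rx(roll)).
In Python, from plant import r gives the robot as it stands. The module is installed in compiled form; this text tells all that it offers.
- The arm moves only by the shell command python3 -m creep 'ROWS' [FORCE]. ROWS is JSON, a list of rows, each a list of 7 numbers: the turn, a rotation vector about the tool's x, y, z in rad, then the shift along the tool's x, y, z in cm, then the opening in per cent of the stroke, from 0 (shut) to 100 (fully open). In form: [[rx, ry, rz, x, y, z, fingers], ...]. A call has 1 to 8 rows; each row shifts and turns the commanded pose from where the row before left it, along the tool's axes as they then stand; what a row does not reach is not made up. A row lasts 1/10 s, in which the tool goes at most 50 mm and 8.59 degrees, less where a joint would pass 70% of its speed; a pose out of reach is approached as far as the arm can. A call is refused whole if a number of a shift passes 5 or a number of a turn 0.15, either way. A call with a gripper value outside its range is refused whole. The fingers move at their own pace and stop on an object; FORCE is the grip in N (left out, the last holds). Time passes only in rows, so rows that do not move let the fingers close. It gives the time, the measured TCP pose, the force and the opening at its end, in the units of the state.
- r.get_state(): the state, without advancing time (a new reading comes with each control period).
- r.capture(name): name is "scene" or "side" or "wrist"; returns (picture, depth): 400x640x3 uint8, blue, green, red; 400x640 float32, m along the optical axis (not along the pixel's ray), 0 where there is no reading.
- r.camera_info(name): a dict with "fovy" (degrees; the focal length in pixels is half the picture's height over the tangent of half this angle, whatever the lens; pixels are square), "cx", "cy" (the principal point, pixels), "camera_from_world" (4x4, takes a point from world to camera coordinates). Camera axes: x right, y down, z forward; pixel columns grow to the right and rows downward; lengths in m; the calibration is good to about 2 mm. A picture is of the moment at which its call begins: read the wrist's pose just before it. camera_info takes no time and is no camera call; for the wrist camera it gives the pose at the moment of the call.
- r.close_job(): hands the job in, once; it reports no verdict.
Trained networks look in the newest picture that a camera, given by its name, has taken for a name from the list of things; names that differ only in an ending like _2 or _b are one class to them, and where a whole thing is asked for, a point or a joint stands for the part that bears it (a point fixed in the world has none). Each returns a list of dicts, best first, with "score" (0 to 1); they miss things now and then, are a little off and sometimes report something else, mostly with a low value. They report only what shows in the picture. A call takes as long as a camera call. They do not tell look-alikes from the thing itself.
- r.look_for(query, camera): "rect" ([left, top, right, bottom] in pixels, round what is visible of it).
- r.masks_of(query, camera): "pixels" (400x640 bool, what is visible of it) and "rect" ([left, top, right, bottom] in pixels, round what is visible of it).
The state is a dict: "time_s": time; "joints": joint angles; "qd": joint speeds; "joint_torque": joint torques, N m; "tcp_pos": TCP position; "eef_rot": TCP orientation; "contact_force": force on the tool from outside, world axes, zero at the start; "moment": the same for the moment, N m; "gripper_width": finger opening in m.
Only numpy, scipy, OpenCV 4.12 (cv2) and the standard library are available. Lean on these libraries where they do the work, as an engineer would, in place of code of your own. Each camera call takes 0.05 s, during which the arm holds its last target. There are 200 camera calls.

### The job

Get the aluminium bar offcut ready for its hardness test: with a light flat hand on top of it, roll it along the rubber-lined bed of the clamping fixture, over the low rib and fully home against the stop bar, never lifting it off. Then swing the hold-down arm over, press it down until you feel its pad firmly clamp the bar, without forcing it, and let go; leave the other things where they are.

Things in the scene. Friction and masses are not known exactly. Their poses are not given: they have to be found in the camera images.
- bar_center (a point): Centre of the loose round aluminium bar, 45 mm diameter, 120 mm long, about 0.35 to 0.7 kg, lying on the bed across the fixture. Its own y axis is the bar's axis; x and z turn with it as it rolls (z is up at the start). Resting on the bed the centre is 32.5 mm above the table.
- fixture: Fixed steel clamping fixture. Origin: centre of its underside, on the table; x points from the open front end (robot side) to the stop end, y along the stop, z up. Bed 240 (x) x 250 (y) mm, its rubber-lined top at z 10 mm. Stop bar parallel to y: face at x 55 mm, 150 mm long, top at z 40 mm. The bar starts 42 to 76 mm short of home, its axis within 3.5 degrees of y.
- rib (a point): Middle of the top of a low half-round rib on the bed, parallel to the stop, at fixture x 17.5 mm, 140 mm long, 8 mm wide, 4 mm high. The bar must climb over it (its centre rises 4 mm) and then drops into the seat between rib and stop, where it cannot roll back. Rolling works by a light press on the bar's top (about 10 N; over 35 N marks it, so touch down slowly); the hand travels twice as far as the bar. Pushing from behind jams it on the rib.
- seat (a point): Where the bar's centre lies when it is home, at fixture x 32.5, y 0, z 32.5 mm; same axes as the fixture.
- hinge (a point): On the hinge axis (parallel to the fixture's y) of the hold-down arm, at fixture x 82.5, y 0, z 71 mm.
- holddown (a joint): Angle of the hold-down arm, rad. 0: level, pointing back over the bar towards the open front; grows as it is swung up and away, 1.57 upright, starts about 2, leaning away from the open front. The pad meets a bar that is home somewhere between -0.1 and 0.1, depending on how far its spindle has been screwed: find it by feel. The hinge is stiff (0.2 N m) and the arm stays where it is left.
- handle (a point): Centre of the black handle on the free end of the hold-down arm, 100 mm from the hinge axis in line with it; handle 50 mm along the arm, 20 mm wide (fixture y), 20 mm thick. Half-way along the arm, 50 mm from the hinge axis, a locked screw spindle carries a round rubber pad, 20 mm across, 12 to 20 mm below the arm's centre line. A firm clamp is 12 to 30 N at the pad, about 8 to 17 N down on the handle; over 60 N dents the bar.
- test_block: Bystander: steel hardness reference disc, 48 mm across, 14 mm high, standing on the bed beside the bar's path. Origin: centre of its underside.
- mount_a: Bystander: black resin puck, 30 mm across, 22 mm high, on the table beside the fixture. Origin: centre of its underside.
- mount_b: Bystander: black resin puck like the other, on the other side of the fixture. Origin: centre of its underside.
- slice: Bystander: aluminium disc, 45 mm across, 26 mm high, on the table beside the fixture. Origin: centre of its underside.
- calliper: Bystander: digital calliper lying flat, 230 mm long, far on the robot's left. Origin: under its beam, 35 mm from the middle of the black head.
- suspension: Bystander: white plastic bottle with a blue cap, 56 mm across, 130 mm high, left at the back. Origin: centre of its underside.
- dish: Bystander: shallow glass dish, 90 mm across, 16 mm high, right at the back. Origin: centre of its underside.
- spanner: Bystander: steel open spanner, 160 mm long, lying on the robot's right. Origin: its underside, mid-length.
There are look-alikes about, which are no part of the job. Leave any green or orange look-alike of the part that bears bar_center alone.

How it is judged (in metres and radians):
On the way, in this order (a step that is already met when the one before it is completed fails the run):
1. the bar has been turned about its axis by rolling (more than 60 degrees) (angle between bar_center's own z axis and vertical above 1.05 rad).
2. the bar is home: over the rib and against the stop (x of bar_center in the frame of seat above -0.003 m and z of bar_center in the frame of seat below 0.0015 m and angle between the y axis of bar_center and the y axis of fixture, either way round below 0.05 rad), for 0.2 s.
3. the hold-down pad is pressed on the bar with at least 12 N (value of joint holddown below 0.14 rad and contact force between holddown and bar above 12 N), for 0.2 s.
At the end, for the whole second after the job is handed in: The bar lies in its seat against the stop (within 3 mm, square within 3 degrees, down on the bed), the hold-down arm is down with its pad still bearing on the bar (more than 1 N) after having been pressed on with at least 12 N, and everything is at rest (all of step 2 and linear speed of bar below 0.01 m/s and velocity of joint holddown below 0.05 rad/s and value of joint holddown below 0.14 rad and contact force between holddown and bar above 1 N); the robot touches nothing.
It fails at once if the bar is pressed by the hand with more than 35 N (contact force between the fingers and bar above 35 N).
It fails at once if the bar is lifted off the bed (more than 12 mm) (z of bar_center in the frame of seat above 0.012 m).
It fails at once if the bar is flung, not rolled under the hand (faster than 0.4 m/s) (linear speed of bar above 0.4 m/s).
It fails at once if the hold-down is slammed or forced onto the bar (more than 60 N) (contact force between holddown and bar above 60 N).
It fails at once if a bystander is moved by more than 15 mm (distance of any of test_block, mount_a, mount_b, slice, calliper, suspension, dish, spanner from where it was at the start of the episode above 0.015 m).
It also fails if it takes over 72 s, if anything falls off the work surface, if the arm or the gripper's body presses on something with over 40 N, if the wrist force passes 120 N, or if a joint passes its speed limit or range.

## Working session

There is one attempt and no reset: what is moved stays moved. The work goes in short steps, Python scripts to look and compute and a shell command to move; the robot and the scene stay as the last step left them, time stands still between calls to the robot, and variables do not carry over. Pictures are saved under pics/ and viewed, about 8 in all and at most 12, crops included, and the job is handed in when it is done.

```bash
mkdir -p pics
cat > h.py <<'E'
import numpy as np, cv2
from plant import r
def cap(n):
    info=r.camera_info(n); im,d=r.capture(n); return im,d,info
def pts(d,info,mask=None):
    f=d.shape[0]/2/np.tan(np.radians(info['fovy'])/2)
    v,u=np.nonzero((d>0)&(mask if mask is not None else True)); z=d[v,u]
    P=np.c_[(u-info['cx'])*z/f,(v-info['cy'])*z/f,z,np.ones(len(z))]
    return (P@np.linalg.inv(np.array(info['camera_from_world'])).T)[:,:3],u,v
E
python3 - <<'E'
from h import *
s=r.get_state(); print({k:np.round(v,3) for k,v in s.items()})
for n in ['scene','side','wrist']:
    im,d,i=cap(n); cv2.imwrite(f'pics/{n}0.png',im); np.savez(f'{n}0.npz',im=im,d=d,**{k:np.array(v) for k,v in i.items()})
    for q in ['bar_center','fixture','handle','test_block']:
        for o in r.masks_of(q,n)[:4]:
            P,u,v=pts(d,i,o['pixels']); print(n,q,round(o['score'],2),np.round(o['rect']),np.round(np.median(P,0),3) if len(P) else None)
E
```

```text
{'time_s': np.float64(0.0), 'joints': array([ 1.6508e+01,  2.0593e+01,  6.3400e-01, -2.1000e-02, -7.0135e+01,
       -1.6507e+01]), 'qd': array([-0.033, -0.009,  0.048, -0.038, -0.023,  0.055]), 'joint_torque': array([-1.0000e-03, -5.8273e+01,  2.9306e+01,  6.9970e+00,  7.0000e-03,
       -0.0000e+00]), 'tcp_pos': array([ 0.675, -0.   ,  0.226]), 'eef_rot': array([  94.671,   89.905, -175.335]), 'contact_force': array([ 1.118, -0.456,  0.436]), 'moment': array([-0.027, -0.022, -0.013]), 'gripper_width': np.float64(0.087)}
scene bar_center 0.94 [303. 194. 342. 223.] [0.49  0.015 0.051]
scene bar_center 0.81 [392. 193. 435. 216.] [0.305 0.192 0.039]
scene bar_center 0.73 [284. 122. 299. 140.] [ 0.308 -0.278  0.035]
scene bar_center 0.61 [286. 145. 289. 152.] [ 0.386 -0.228  0.043]
scene handle 0.59 [280. 213. 297. 236.] [0.634 0.029 0.133]
scene test_block 0.51 [346. 219. 365. 235.] [0.459 0.112 0.023]
side bar_center 0.94 [235. 206. 269. 219.] [0.286 0.179 0.039]
side bar_center 0.93 [334. 287. 367. 337.] [ 0.243 -0.308  0.042]
side bar_center 0.83 [316. 198. 348. 226.] [ 0.466 -0.001  0.048]
side bar_center 0.61 [358. 248. 399. 279.] [ 0.42  -0.24   0.041]
side fixture 0.95 [288. 153. 391. 246.] [ 0.542 -0.002  0.012]
side handle 0.52 [354. 153. 367. 192.] [0.624 0.022 0.134]
side test_block 0.44 [296. 201. 310. 214.] [0.449 0.108 0.026]
side test_block 0.25 [288. 152. 395. 249.] [ 0.542 -0.004  0.012]
wrist bar_center 0.91 [488. 129. 551. 249.] [ 0.492 -0.001  0.05 ]
wrist fixture 0.66 [349.  59. 585. 299.] [ 0.545 -0.03   0.01 ]
wrist handle 0.8 [354. 203. 410. 263.] [0.633 0.017 0.138]
```

View pics/scene0.png

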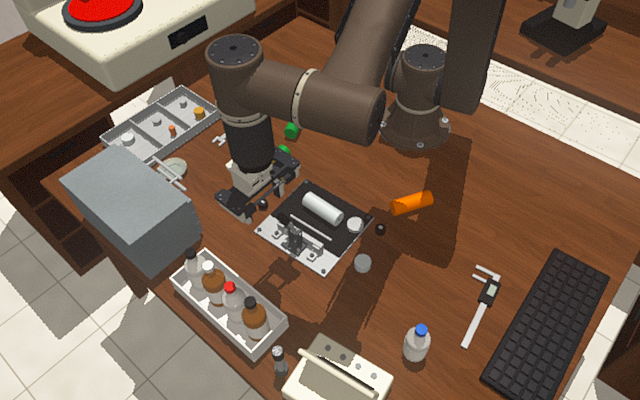

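View pics/wrist0.png

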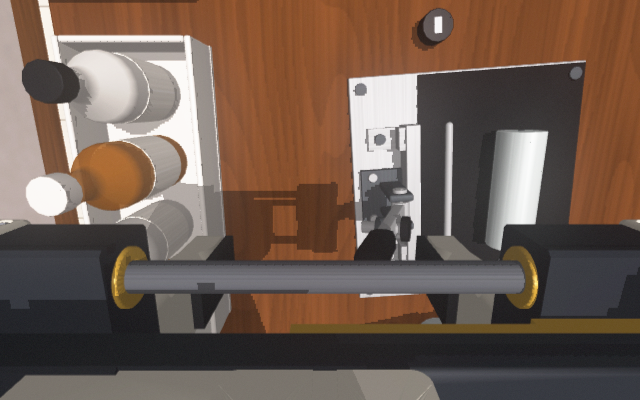

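View pics/side0.png

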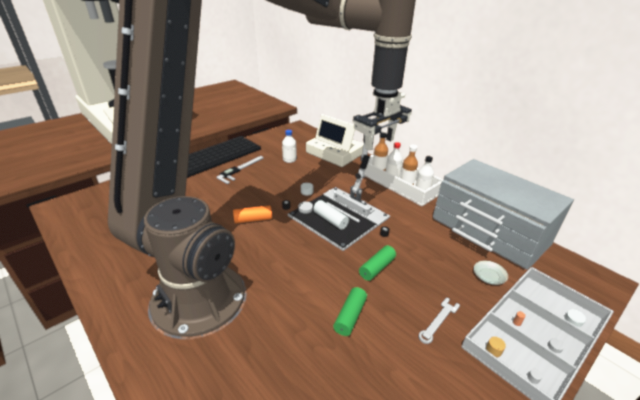

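The bar to use is the silver one at scene (322,208), on the black bed. Its look-alikes are orange (412,203) and green (291,130) and (285,149). The test disc is at (355,224) and the hold-down is leaning away at about (291,235). Next I fit the fixture and bar poses from depth.

Run:
```python
from h import *
from scipy.spatial.transform import Rotation as Ro
print(np.round(Ro.from_euler('xyz',r.get_state()['eef_rot'],degrees=True).as_matrix(),3))
A=[]
for n in ['scene','side','wrist']:
    z=np.load(n+'0.npz'); P,u,v=pts(z['d'],z); c=z['im'][v,u].astype(int)
    m=(P[:,0]>.38)&(P[:,0]<.72)&(abs(P[:,1])<.2)&(P[:,2]<.2)
    P=P[m];c=c[m]
    b=P[(P[:,2]>.006)&(P[:,2]<.0145)]
    # remove strays
    rect=cv2.minAreaRect(b[:,:2].astype(np.float32)*1000); print(n,'bed',len(b),rect,np.median(b[:,2]))
    t=P[(P[:,2]>.034)&(P[:,2]<.045)&(P[:,0]>.55)&(P[:,0]<.66)]
    print(' z40 x',cv2.minAreaRect(t[:,:2].astype(np.float32)*1000))
    q=P[(P[:,2]>.046)&(P[:,2]<.06)&(P[:,0]<.56)]
    print(' bar',len(q),cv2.minAreaRect(q[:,:2].astype(np.float32)*1000),q[:,2].max(),np.percentile(q[:,2],95))
    h=P[(P[:,2]>.1)&(P[:,0]>.58)&(P[:,0]<.68)&(P[:,2]<.18)]
    A.append((P,c))
    # height map
    k=1000
    M=np.zeros((400,360,3),np.uint8)
    for p,cc in zip(P,c): M[int((p[1]+.2)*k)%400,int((p[0]-.37)*k)%360]=cc
    cv2.imwrite(f'pics/top_{n}.png',M)
a=[cv2.imread(f'pics/top_{n}.png') for n in ['side','wrist']]
cv2.imwrite('pics/top.png',np.hstack(a))
```

```text
[[ 0. -1. -0.]
 [ 0. -0.  1.]
 [-1. -0.  0.]]
scene bed 3760 ((550.0943603515625, 1.301483154296875), (393.1473693847656, 338.8644104003906), 89.289306640625) 0.009820942899319673
 z40 x ((596.793212890625, 20.72850799560547), (40.96029281616211, 150.45494079589844), 3.9787650108337402)
 bar 422 ((483.3812255859375, 10.838714599609375), (41.0338249206543, 120.24188232421875), 0.8948458433151245) 0.059208542408769604 0.05660386466434868
side bed 2177 ((551.940673828125, 8.7799072265625), (306.71246337890625, 377.5621643066406), 3.0093612670898438) 0.011473608752050946
 z40 x ((594.3023071289062, 22.45772933959961), (42.03921890258789, 151.8201141357422), 3.970250129699707)
 bar 279 ((477.336181640625, 12.324577331542969), (39.619300842285156, 123.03872680664062), 1.3662444353103638) 0.05973132708865447 0.05798753317253543
wrist bed 26938 ((523.8113403320312, 13.599334716796875), (239.31777954101562, 338.1274719238281), 3.8582918643951416) 0.009405468874645717
 z40 x ((597.2698974609375, 18.687660217285156), (38.6014518737793, 142.13343811035156), 3.72233247756958)
 bar 3360 ((480.8293151855469, 12.690345764160156), (36.46949005126953, 119.94181060791016), 1.1510450839996338) 0.056435335319631685 0.054864783901272196
```

View pics/top.png

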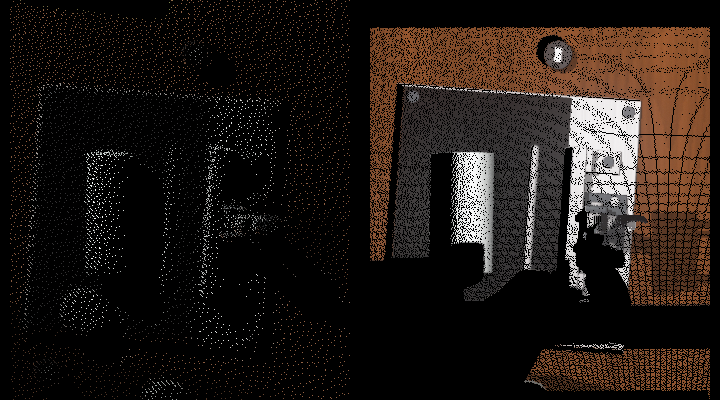

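```bash
cat > fit.py <<'E'
from h import *
def line(P):  # x = a + b*y
    for _ in range(4):
        b,a=np.polyfit(P[:,1],P[:,0],1); e=P[:,0]-a-b*P[:,1]; P=P[abs(e)<max(2*e.std(),.0005)]
    return a,b,P
def toF(P,o,yaw):
    c,s=np.cos(yaw),np.sin(yaw); d=P[:,:2]-o; return np.c_[d@[c,s],d@[-s,c],P[:,2]]
def barfit(P):
    from scipy.optimize import least_squares
    f=lambda p,Q: np.hypot((Q[:,0]-p[0]+np.tan(p[1])*(Q[:,1]))*np.cos(p[1]),Q[:,2]-p[2])-.0225
    g=least_squares(f,[np.median(P[:,0]),0.03,.0325],args=(P,),loss='soft_l1',f_scale=.001).x
    return g
E
python3 - <<'E'
from fit import *
z=np.load('wrist0.npz'); P,u,v=pts(z['d'],z); c=z['im'][v,u].astype(int)
# rib: bright narrow band, image cols 440-456
m=(u>443)&(u<455)&(v>125)&(v<230)&(c.sum(1)>330); a,b,Q=line(P[m]); print('rib',a,np.degrees(np.arctan(-b)),Q[:,1].min(),Q[:,1].max(),np.median(Q[:,2]))
yaw=np.arctan(-b)
m=(u>402)&(u<424)&(v>125)&(v<180)&(P[:,2]>.036)&(P[:,2]<.044); t=toF(P[m],np.array([a,0]),yaw); print('stop top rel rib x',np.percentile(t[:,0],[1,50,99]),'ymin',t[:,1].min())
# bed edge
m=(P[:,2]>.006)&(P[:,2]<.014)&(P[:,0]>.42)&(P[:,0]<.64)&(abs(P[:,1])<.16)
t=toF(P[m],np.array([a,0]),yaw); print('bed ymin',[np.percentile(t[(t[:,0]>l)&(t[:,0]<l+.03),1],.5) for l in (-.1,-.05,0,.04)],'xmin/max',np.percentile(t[:,0],[.5,99.5]))
for n in ['scene','side','wrist']:
    z=np.load(n+'0.npz'); Pn,u,v=pts(z['d'],z)
    m=(Pn[:,2]>.02)&(Pn[:,2]<.06)&(Pn[:,0]>.44)&(Pn[:,0]<.53)&(Pn[:,1]>-.06)&(Pn[:,1]<.08)&~((Pn[:,1]>.075)&(Pn[:,0]<.49))
    g=barfit(Pn[m]); print(n,'bar x(y=0),yaw,z',g[0],np.degrees(g[1]),g[2],'y',np.percentile(Pn[m&(Pn[:,2]>.04),1],[1,99]))
    t=Pn[(Pn[:,0]>.58)&(Pn[:,0]<.7)&(abs(Pn[:,1])<.08)&(Pn[:,2]>.09)&(Pn[:,2]<.19)]
    t=toF(t,np.array([a,0]),yaw); print(' arm pts',len(t),'min',np.percentile(t,2,axis=0),'max',np.percentile(t,98,axis=0))
    t=Pn[(Pn[:,0]>.68)&(Pn[:,0]<.9)&(abs(Pn[:,1])<.2)]; print(' tray x,z',[(round(x,2),round(np.percentile(t[(t[:,0]>x)&(t[:,0]<x+.03),2],98),3)) for x in np.arange(.68,.85,.03) if ((t[:,0]>x)&(t[:,0]<x+.03)).sum()>9])
E
```

```text
rib 0.5423449761502519 4.088667567531142 -0.050924149675643654 0.0623883363792756 0.012913656602747903
stop top rel rib x [0.03692711 0.04421718 0.05286034] ymin -0.055824901614179925
bed ymin [np.float64(-0.1056237405151398), np.float64(-0.10524333496250285), np.float64(-0.141461687147184), np.float64(-0.10566235106073588)] xmin/max [-0.12585623  0.09846792]
scene bar x(y=0),yaw,z 0.4800962646358802 0.6245345703749471 0.0321972684418246 y [-0.0483689   0.07043276]
 arm pts 202 min [0.07151847 0.00972684 0.09615273] max [0.11512868 0.02657363 0.18904085]
 tray x,z [(np.float64(0.68), np.float64(0.669)), (np.float64(0.71), np.float64(0.665)), (np.float64(0.74), np.float64(0.336)), (np.float64(0.77), np.float64(0.332)), (np.float64(0.8), np.float64(0.12)), (np.float64(0.83), np.float64(0.172))]
side bar x(y=0),yaw,z 0.4799760771776826 0.9892019163945349 0.03433906166079844 y [-0.04862328  0.07256852]
 arm pts 205 min [0.064704   0.00880319 0.09206455] max [0.10684149 0.0278738  0.18782686]
 tray x,z [(np.float64(0.68), np.float64(0.629)), (np.float64(0.71), np.float64(0.386)), (np.float64(0.74), np.float64(0.337)), (np.float64(0.77), np.float64(0.062)), (np.float64(0.8), np.float64(0.119)), (np.float64(0.83), np.float64(0.172))]
wrist bar x(y=0),yaw,z 0.4802070981716891 0.9517516812902106 0.031814119044889726 y [-0.04700051  0.06739413]
 arm pts 1922 min [0.06820424 0.00833355 0.09712812] max [0.11350825 0.02340085 0.18755722]
 tray x,z [(np.float64(0.68), np.float64(0.34)), (np.float64(0.71), np.float64(0.338)), (np.float64(0.74), np.float64(0.316)), (np.float64(0.77), np.float64(0.06)), (np.float64(0.8), np.float64(0.113)), (np.float64(0.83), np.float64(0.171))]
```

```bash
python3 -m creep '[[0.148,0,0,0,0,-2,0],[0.148,0,0,0,0,-2.5,0],[0.148,0,0,0,0,-2.5,0],[0.148,0,0,0,0,0,0],[0.148,0,0,0,0,0,0],[0.148,0,0,0,0,0,0],[0.148,0,0,0,0,0,0],[0.148,0,0,0,0,0,0]]'; python3 -m creep '[[0.148,0,0,0,0,0,30],[0.148,0,0,0,0,0,30],[0.04,0,0,0,0,0,30],[0,0,0,0,0,0,30]]'
```

```text
time_s: 1.55
tcp_pos: [0.664, -0.0687, 0.2266]
eef_rot: [-16.8, 90.0, 5.0]
contact_force: [-0.2, -0.6, 0.2]
gripper_width: 0.0294
time_s: 1.95
tcp_pos: [0.664, -0.0686, 0.2266]
eef_rot: [-6.1, 90.0, -3.2]
contact_force: [-0.0, 0.2, 0.1]
gripper_width: 0.0262
```

```bash
python3 -m creep '[[0,0,0,0,0,-3.4,50],[0,0,0,0,1,-3.4,50],[0,0,0,0,1.2,-3,50],[0,0,0,0,1.6,-3,50],[0,0,0,0,1.7,-3,50],[0,0,0,0,1.7,-3,50],[0.033,0,0,0,1.7,0,50],[0,0,0,3,0,0,50]]'; python3 -m creep '[[0,0,0,3,0,0,50],[0,0,0,3,0,0,50],[0,0,0,2.4,0,0,50],[0,0,0,1.2,0,0,50],[0,0,0,0.5,0,0,50],[0,0,0,0,0,0,50],[0,0,0,0,0,0,50]]'
python3 - <<'E'
from fit import *
s=r.get_state(); print(s['tcp_pos'],s['contact_force'],s['moment'])
im,d,i=cap('wrist'); cv2.imwrite('pics/w1.png',im)
for n in ['side','wrist']:
  im,d,i=cap(n) if n=='side' else (im,d,i)
  for o in r.masks_of('bar_center',n)[:4]: print(n,o['rect'],o['score'])
E
```

```text
time_s: 2.75
tcp_pos: [0.4739, 0.0127, 0.2004]
eef_rot: [16.3, 89.5, 17.5]
contact_force: [1.0, 0.2, -0.1]
gripper_width: 0.0439
time_s: 3.45
tcp_pos: [0.4723, 0.0109, 0.0963]
eef_rot: [12.6, 89.9, 13.7]
contact_force: [0.2, 0.4, 0.3]
gripper_width: 0.0438
[0.47231165 0.0108553  0.09632961] [0.2326418  0.41520563 0.32371692] [-0.05582903 -0.12207513 -0.01272741]
side [333.8, 288.6, 368.0, 336.6] 0.94
side [233.8, 205.5, 266.9, 222.4] 0.9
side [312.3, 199.6, 351.2, 226.4] 0.68
side [360.1, 246.4, 397.5, 280.3] 0.56
wrist [228.6, 193.5, 426.7, 262.0] 0.87
wrist [0.0, 142.6, 23.6, 220.1] 0.79
```

View pics/w1.png

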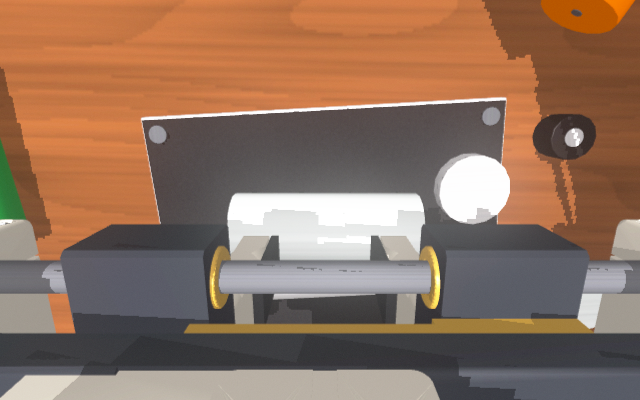

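The silver bar shows at wrist (326,225) under both fingers, with the test disc clear at (472,188). Touching down now.

```bash
python3 -m creep '[[0,0,0,1.5,0,0,50],[0,0,0,1.2,0,0,50],[0,0,0,0.7,0,0,50],[0,0,0,0.3,0,0,50],[0,0,0,0,0,0,50]]'; python3 -m creep '[[0,0,0,0.1,0,0,50],[0,0,0,0,0,0,50]]';  python3 -m creep '[[0,0,0,0.1,0,0,50],[0,0,0,0,0,0,50]]'; python3 -m creep '[[0,0,0,0.1,0,0,50],[0,0,0,0,0,0,50]]'
```

```text
time_s: 4.15
tcp_pos: [0.4717, 0.0107, 0.0585]
eef_rot: [-147.9, 90.0, -146.9]
contact_force: [0.3, 0.4, 1.0]
gripper_width: 0.0438
time_s: 4.35
tcp_pos: [0.472, 0.0108, 0.0579]
eef_rot: [19.7, 90.0, 20.7]
contact_force: [-0.9, -0.0, 0.4]
gripper_width: 0.044
time_s: 4.55
tcp_pos: [0.4718, 0.0107, 0.0567]
eef_rot: [30.7, 90.0, 31.7]
contact_force: [-0.7, -0.5, -0.2]
gripper_width: 0.0439
time_s: 4.75
tcp_pos: [0.4717, 0.0107, 0.0555]
eef_rot: [-163.7, 90.0, -162.7]
contact_force: [-0.4, -0.5, 0.3]
gripper_width: 0.0439
```

```bash
for i in 1; do python3 -m creep '[[0,0,0,0.05,0,0,50],[0,0,0,0,0,0,50]]'; python3 -m creep '[[0,0,0,0.03,0,0,50],[0,0,0,0,0,0,50]]'; python3 -m creep '[[0,0,0,0.03,0,0,50],[0,0,0,0,0,0,50]]'; done | grep -E "pos|force"
```

```text
tcp_pos: [0.472, 0.0107, 0.0552]
contact_force: [0.7, 0.1, 1.8]
tcp_pos: [0.4722, 0.0107, 0.0551]
contact_force: [-0.6, -0.6, 4.5]
tcp_pos: [0.4725, 0.0108, 0.0551]
contact_force: [0.4, -1.1, 6.9]
```

```bash
python3 -m creep '[[0,0,0,0.04,0,0,50],[-0.002,0,0,0,0,0.2,50],[-0.004,0,0,0,0,0.4,50],[-0.004,0,0,0,0,0.4,50]]'; python3 -m creep '[[-0.005,0,0,0,0,0.4,50],[-0.005,0,0,0,0,0.4,50],[-0.005,0,0,0,0,0.4,50],[-0.005,0,0,0,0,0.4,50],[-0.005,0,0,0,0,0.3,50],[0,0,0,0,0,0,50]]'
python3 - <<'E'
from fit import *
s=r.get_state(); print(s['moment'])
for n in ['side','scene','wrist']:
    im,d,i=cap(n); P,u,v=pts(d,i)
    m=(P[:,2]>.02)&(P[:,2]<.053)&(P[:,0]>.44)&(P[:,0]<.54)&(P[:,1]>-.06)&(P[:,1]<.08)&~((P[:,1]>.07)&(P[:,0]<.49))
    g=barfit(P[m]); print(n,m.sum(),'bar x(y=0),yaw,z',g[0],np.degrees(g[1]),g[2])
E
```

```text
time_s: 5.75
tcp_pos: [0.4828, 0.0109, 0.055]
eef_rot: [2.7, 89.9, 4.3]
contact_force: [-0.1, -2.6, 10.3]
gripper_width: 0.0438
time_s: 6.35
tcp_pos: [0.5021, 0.0115, 0.055]
eef_rot: [-6.2, 89.9, -3.1]
contact_force: [0.1, -2.4, 10.4]
gripper_width: 0.0434
[-0.95804806 -0.16562228 -0.12963422]
side 309 bar x(y=0),yaw,z 0.4952297513923806 0.6319314604533269 0.033757703604427015
scene 363 bar x(y=0),yaw,z 0.495148194488912 1.1796843623626123 0.03155808241626232
wrist 10522 bar x(y=0),yaw,z 0.49565856810353054 0.994389660254456 0.03151154900634653
```

```bash
python3 -m creep '[[0,0,0,-0.3,0,0,50],[0,0,0,-0.3,0,0,50],[0,0,-0.01,0,0,-0.7,50],[0,0,0,0,0,-0.8,50],[0,0,0,0.25,0,0,50],[0,0,0,0.12,0,0,50],[0,0,0,0.06,0,0,50],[0,0,0,0,0,0,50]]'; for i in 1; do python3 -m creep '[[0,0,0,0.06,0,0,50],[0,0,0,0,0,0,50]]'; python3 -c "
from plant import r;print(r.get_state()['moment'])"; python3 -m creep '[[0,0,0,0.06,0,0,50],[0,0,0,0,0,0,50]]';python3 -c "
from plant import r;print(r.get_state()['moment'])"; done
```

```text
time_s: 7.3
tcp_pos: [0.4858, 0.0108, 0.0556]
eef_rot: [-91.3, 89.4, -88.2]
contact_force: [0.7, 0.1, -0.1]
gripper_width: 0.0441
time_s: 7.5
tcp_pos: [0.4861, 0.0108, 0.0553]
eef_rot: [-86.9, 89.4, -83.8]
contact_force: [0.1, -0.4, 1.1]
gripper_width: 0.0441
[ 0.0243686  -0.11407499  0.04014778]
time_s: 7.7
tcp_pos: [0.4864, 0.0109, 0.0551]
eef_rot: [-82.7, 89.4, -79.6]
contact_force: [0.6, -0.3, 5.7]
gripper_width: 0.0439
[-0.08229626 -0.03690751  0.0009016 ]
```

```bash
python3 -m creep '[[0,0,0,0.06,0,0,50],[-0.003,0,0,0,0,0.2,50],[-0.006,0,0,0,0,0.4,50],[-0.006,0,0,0,0,0.4,50]]'; python3 -m creep '[[-0.007,0,0,0,0,0.4,50],[-0.007,0,0,0,0,0.4,50],[-0.007,0,0,0,0,0.4,50],[-0.007,0,0,0,0,0.4,50],[-0.007,0,0,0,0,0.4,50],[0,0,0,0,0,0.1,50],[0,0,0,0,0,0,50]]'
cat > look.py <<'E'
from fit import *
s=r.get_state(); print(s['time_s'],s['moment'],s['contact_force'])
O=np.array([.5235,.0183]); 
for n in ['side','scene','wrist']:
    im,d,i=cap(n); P,u,v=pts(d,i); F=toF(P,O,np.radians(4))
    m=(P[:,2]>.02)&(P[:,2]<.054)&(F[:,0]>-.09)&(F[:,0]<.05)&(abs(F[:,1])<.064)
    if n=='wrist': cv2.imwrite('pics/wl.png',im)
    if m.sum()<50: continue
    F=F[m]; F[:,0]+=0
    g=barfit(F); print(n,m.sum(),'bar fixture x,yaw,z',np.round([g[0]*1000,np.degrees(g[1]),g[2]*1000],2),'y',np.percentile(F[:,1],[1,99]))
E
python3 look.py
```

```text
time_s: 8.1
tcp_pos: [0.4969, 0.0111, 0.0551]
eef_rot: [-80.1, 89.4, -76.2]
contact_force: [-0.6, -4.5, 10.4]
gripper_width: 0.0439
time_s: 8.8
tcp_pos: [0.5176, 0.012, 0.0551]
eef_rot: [-86.5, 89.3, -80.6]
contact_force: [0.4, -7.5, 11.1]
gripper_width: 0.0436
8.8 [-2.61050513 -0.21036322  0.07493389] [ 0.4227158  -7.45692117 11.08117677]
side 323 bar fixture x,yaw,z [-13.38  -3.34  33.83] y [-0.06365572  0.05637766]
scene 379 bar fixture x,yaw,z [-13.16  -3.03  31.27] y [-0.06216703  0.05416996]
wrist 13079 bar fixture x,yaw,z [-13.11  -3.07  31.53] y [-0.06208565  0.05379629]
```

```bash
python3 -m creep '[[0,0,0,-0.3,0,0,50],[0,0,0,-0.3,0,0,50],[0.043,0,0,0,0,-0.7,50],[0.043,0,0,0,0,-0.9,50],[0,0,0,0.25,0,0,50],[0,0,0,0.16,0,0,50],[0,0,0,0,0,0,50]]'; python3 -m creep '[[0,0,0,0.08,0,0,50],[0,0,0,0.06,0,0,50],[0,0,0,0.03,0,0,50],[0,0,0,0,0,0,50]]'; python3 -c "
from plant import r;print(r.get_state()['moment'])"
```

```text
time_s: 9.65
tcp_pos: [0.501, 0.012, 0.0556]
eef_rot: [-89.0, 89.4, -88.0]
contact_force: [0.1, 0.3, -0.5]
gripper_width: 0.0434
time_s: 10.05
tcp_pos: [0.5021, 0.0121, 0.0551]
eef_rot: [-75.0, 89.4, -74.0]
contact_force: [-0.1, 0.1, 7.4]
gripper_width: 0.044
[-0.21513857 -0.11651333  0.03547125]
```

```bash
python3 -m creep '[[0,0,-0.005,0.03,0,0,50],[0,0,0,0,0,0,50]]';python3 -c "
from plant import r;print(r.get_state()['moment'])"; python3 -m creep '[[0,0,0,0,0,0.2,50],[0,0,0,0,0,0.4,50],[0,0,0,0,0,0.4,50],[0,0,0,0,0,0.4,50],[0,0,0,0,0,0.4,50],[0,0,0,0,0,0.4,50],[0,0,0,0,0,0.3,50],[0,0,0,0,0,0.1,50]]'; python3 look.py
```

```text
time_s: 10.25
tcp_pos: [0.5025, 0.0121, 0.0551]
eef_rot: [-77.4, 89.1, -76.3]
contact_force: [-0.1, -2.3, 9.4]
gripper_width: 0.0437
[-0.43039508 -0.20134137 -0.06417481]
time_s: 11.05
tcp_pos: [0.5286, 0.0125, 0.0552]
eef_rot: [-77.9, 89.1, -76.9]
contact_force: [-2.3, 0.3, 12.2]
gripper_width: 0.0438
11.05 [0.1863766  0.61588663 0.05563361] [-2.25053863  0.32910987 12.21821549]
side 296 bar fixture x,yaw,z [ 0.15 -2.6  33.68] y [-0.06366606  0.0548702 ]
scene 384 bar fixture x,yaw,z [ 3.000e-02 -2.800e+00  3.171e+01] y [-0.06316464  0.05362904]
wrist 12228 bar fixture x,yaw,z [ 0.53 -3.02 31.56] y [-0.06222968  0.053502  ]
```

```bash
python3 -m creep '[[-0.01,0,0,0,0,0.2,50],[-0.01,0,0,0,0,0.2,50],[-0.01,0,0,0,0,0.2,50],[-0.01,0,0,-0.02,0,0.1,50],[0,0,0,0,0,0,50]]'; python3 look.py
```

```text
time_s: 11.7
tcp_pos: [0.535, 0.0124, 0.0558]
eef_rot: [-82.6, 89.1, -79.3]
contact_force: [-3.4, -1.2, 15.9]
gripper_width: 0.0441
11.7 [-0.39505831  1.19399868  0.08003694] [-3.39229715 -1.24697058 15.8856575 ]
side 277 bar fixture x,yaw,z [ 3.13 -2.34 34.57] y [-0.06349212  0.05239397]
scene 356 bar fixture x,yaw,z [ 2.84 -3.05 32.5 ] y [-0.06311785  0.05303341]
wrist 12110 bar fixture x,yaw,z [ 3.18 -2.42 32.04] y [-0.06270279  0.05296703]
```

```bash
python3 -m creep '[[0,0,0,-0.2,0,-0.3,50],[0,0,0,-0.2,0,-0.2,50],[0,0,0,-0.3,0,0,50],[0.01,0,0,0,0,-0.75,50],[0,0,0,0,0,-0.8,50],[0,0,0,0.35,0,0,50],[0,0,0,0.15,0,0,50],[0,0,0,0,0,0,50]]'; python3 -m creep '[[0,0,0,0.1,0,0,50],[0,0,0,0.05,0,0,50],[0,0,0,0.0,0,0,50]]'; python3 look.py
```

```text
time_s: 12.65
tcp_pos: [0.5131, 0.0114, 0.0557]
eef_rot: [-92.1, 89.1, -89.4]
contact_force: [-0.4, 0.3, 0.5]
gripper_width: 0.0442
time_s: 12.95
tcp_pos: [0.5141, 0.0115, 0.0551]
eef_rot: [-85.1, 89.1, -82.4]
contact_force: [0.4, -0.0, 3.8]
gripper_width: 0.0438
12.95 [-0.09784122 -0.24123299 -0.07081111] [ 0.43407083 -0.04684642  3.75385256]
side 323 bar fixture x,yaw,z [-21.5  -3.1  33.9] y [-0.063809    0.05679165]
scene 334 bar fixture x,yaw,z [-21.59  -2.82  32.16] y [-0.06247811  0.05456707]
wrist 14586 bar fixture x,yaw,z [-21.09  -3.01  31.52] y [-0.06167874  0.054642  ]
```

```bash
python3 -m creep '[[0,0,0,-0.3,0,0,50],[0,0,0,-0.3,0,0,50],[0,0,0,0,0,-1,50],[0.015,0,0,0,0,-1,50],[0,0,0,0.3,0,0,50],[0,0,0,0.16,0,0,50],[0,0,0,0,0,0,50]]'; python3 -m creep '[[0,0,0,0.08,0,0,50],[0,0,0,0.06,0,0,50],[0,0,0,0.05,0,0,50],[0,0,0,0.0,0,0,50]]'; python3 -m creep '[[0,0,0,0,0,0.2,50],[0,0,0,0,0,0.4,50],[0,0,0,0,0,0.4,50],[0,0,0,0,0,0.4,50],[0,0,0,0,0,0.4,50],[0,0,0,0,0,0.3,50],[0,0,0,0,0,0.1,50],[0,0,0,0,0,0,50]]'; python3 look.py
```

```text
time_s: 13.8
tcp_pos: [0.4932, 0.0105, 0.0557]
eef_rot: [-90.5, 89.1, -88.7]
contact_force: [0.1, -0.3, -0.5]
gripper_width: 0.0435
time_s: 14.2
tcp_pos: [0.4948, 0.0107, 0.0551]
eef_rot: [-79.8, 89.1, -78.0]
contact_force: [0.3, -1.4, 8.5]
gripper_width: 0.0435
time_s: 15.0
tcp_pos: [0.517, 0.0111, 0.0552]
eef_rot: [-79.6, 89.1, -77.8]
contact_force: [0.5, -3.0, 8.6]
gripper_width: 0.044
15.0 [-0.80250586 -0.15185246  0.00264879] [ 0.47132303 -3.04072271  8.62654438]
side 319 bar fixture x,yaw,z [-9.66 -2.89 33.77] y [-0.06386079  0.05482976]
scene 405 bar fixture x,yaw,z [-9.64 -2.83 31.32] y [-0.06276796  0.05417602]
wrist 11645 bar fixture x,yaw,z [-9.45 -3.06 31.55] y [-0.0619421   0.05392469]
```

```bash
python3 -m creep '[[0,0,0,-0.2,0,0,50],[0,0,0,-0.3,0,0,50],[0,0,0,0,0,-1.2,50],[0,0,0,0.26,0,0,50],[0,0,0,0.1,0,0,50],[0,0,0,0,0,0,50]]'; python3 -m creep '[[0,0,0,0.06,0,0,50],[0,0,0,0.06,0,0,50],[0,0,0,0.02,0,0,50],[0,0,0,0.0,0,0,50]]'; python3 -m creep '[[0,0,0,0,0,0.2,50],[0,0,0,0,0,0.3,50],[0,0,0,0,0,0.4,50],[0,0,0,0,0,0.4,50],[0,0,0,0,0,0.2,50],[0,0,0,0,0,0.1,50],[0,0,0,0,0,0,50]]'; python3 look.py
```

```text
time_s: 15.75
tcp_pos: [0.5032, 0.0108, 0.0554]
eef_rot: [-89.7, 89.1, -87.9]
contact_force: [0.4, -0.8, -0.3]
gripper_width: 0.044
time_s: 16.15
tcp_pos: [0.5043, 0.0108, 0.0549]
eef_rot: [-82.4, 89.1, -80.6]
contact_force: [-0.9, -2.2, 7.7]
gripper_width: 0.0439
time_s: 16.85
tcp_pos: [0.5208, 0.0111, 0.0552]
eef_rot: [-80.1, 89.1, -78.2]
contact_force: [0.5, -4.1, 9.9]
gripper_width: 0.0437
16.85 [-1.04909906 -0.24560385  0.0172277 ] [ 0.51154286 -4.07660393  9.91628404]
side 303 bar fixture x,yaw,z [-0.7  -2.55 33.78] y [-0.06376522  0.05539938]
scene 435 bar fixture x,yaw,z [-0.4  -3.05 30.96] y [-0.06202618  0.05357375]
wrist 9712 bar fixture x,yaw,z [-0.26 -3.06 31.63] y [-0.06189919  0.05311339]
```

```bash
python3 -m creep '[[0,0,0,-0.2,0,0,50],[0,0,0,-0.3,0,0,50],[0,0,0,0,0,-0.75,50],[0,0,0,0.26,0,0,50],[0,0,0,0.1,0,0,50],[0,0,0,0,0,0,50]]'; python3 -m creep '[[0,0,0,0.08,0,0,50],[0,0,0,0.06,0,0,50],[0,0,0,0.03,0,0,50],[0,0,0,0.0,0,0,50]]'; python3 look.py; python3 -m creep '[[0,0,0,0,0,0.2,50],[0,0,0,-0.02,0,0.3,50],[-0.005,0,0,-0.03,0,0.3,50],[-0.005,0,0,-0.04,0,0.3,50]]'
```

```text
time_s: 17.6
tcp_pos: [0.5117, 0.0111, 0.0553]
eef_rot: [-90.0, 89.1, -88.2]
contact_force: [-0.4, 0.4, 1.3]
gripper_width: 0.0443
time_s: 18.0
tcp_pos: [0.5129, 0.0111, 0.0548]
eef_rot: [-81.8, 89.1, -79.9]
contact_force: [-1.1, -1.3, 10.4]
gripper_width: 0.0435
18.0 [-0.25315118  0.31235564 -0.02728707] [-1.0555399  -1.29776419 10.36928397]
side 277 bar fixture x,yaw,z [ 0.15 -2.51 33.91] y [-0.06364433  0.05500544]
scene 491 bar fixture x,yaw,z [ 0.37 -3.04 31.  ] y [-0.06283411  0.0533964 ]
wrist 7076 bar fixture x,yaw,z [ 0.46 -3.07 31.71] y [-0.06022769  0.04998604]
time_s: 18.55
tcp_pos: [0.5231, 0.0106, 0.0564]
eef_rot: [-87.8, 89.1, -85.4]
contact_force: [-6.5, -6.2, 22.5]
gripper_width: 0.0437
```

```bash
python3 -m creep '[[0,0,0,-0.06,-0.05,0,50],[0,0,0,-0.05,-0.03,0.15,50]]';  python3 -m creep '[[0,0,0,-0.06,-0.03,0.3,50],[0,0,0,-0.05,-0.03,0.3,50]]'
```

```text
time_s: 18.75
tcp_pos: [0.5243, 0.0103, 0.0568]
eef_rot: [-88.4, 89.1, -86.0]
contact_force: [-3.8, -1.8, 12.3]
gripper_width: 0.0442
time_s: 18.95
tcp_pos: [0.5311, 0.0107, 0.0581]
eef_rot: [-83.3, 89.2, -80.8]
contact_force: [-2.9, 0.4, 12.0]
gripper_width: 0.0439
```

```bash
python3 -m creep '[[0,0,0,-0.04,-0.01,0.3,50],[0,0,0,-0.03,0,0.3,50]]';  python3 -m creep '[[0,0,0,-0.02,0,0.3,50],[0,0,0,-0.01,0,0.3,50]]'; python3 look.py
```

```text
time_s: 19.15
tcp_pos: [0.5375, 0.011, 0.0587]
eef_rot: [-80.5, 89.2, -78.0]
contact_force: [0.2, 3.8, 9.4]
gripper_width: 0.044
time_s: 19.35
tcp_pos: [0.5439, 0.0114, 0.0591]
eef_rot: [-78.5, 89.2, -76.1]
contact_force: [-1.3, 2.2, 8.2]
gripper_width: 0.0438
19.35 [0.69282741 0.38897107 0.07820777] [-1.25051392  2.21975554  8.22474232]
side 233 bar fixture x,yaw,z [15.33 -2.66 37.5 ] y [-0.06361256  0.05448432]
scene 328 bar fixture x,yaw,z [15.52 -2.32 34.84] y [-0.06234697  0.0526746 ]
wrist 6766 bar fixture x,yaw,z [16.02 -2.55 35.4 ] y [-0.06277326  0.05304848]
```

```bash
python3 -m creep '[[0,0,0,0,0,0.2,50],[0,0,0,0,0,0.2,50]]';  python3 -m creep '[[0,0,0,0,0,0.2,50],[0,0,0,0,0,0.2,50]]'; python3 look.py
```

```text
time_s: 19.7
tcp_pos: [0.548, 0.0117, 0.059]
eef_rot: [-76.8, 89.2, -74.4]
contact_force: [0.7, 3.4, 5.9]
gripper_width: 0.0439
time_s: 19.9
tcp_pos: [0.5518, 0.0116, 0.0589]
eef_rot: [-79.3, 89.2, -76.8]
contact_force: [0.3, -2.7, 6.8]
gripper_width: 0.0435
19.9 [-0.86626159  0.01837897  0.04164015] [ 0.34843273 -2.66322396  6.79728715]
side 223 bar fixture x,yaw,z [19.46 -2.06 38.2 ] y [-0.0638399   0.05417845]
scene 301 bar fixture x,yaw,z [19.21 -1.91 35.88] y [-0.06181863  0.0523821 ]
wrist 7213 bar fixture x,yaw,z [19.82 -2.67 35.21] y [-0.06263099  0.0527696 ]
```

```bash
python3 -m creep '[[0,0,0,0.02,0,0.2,50],[0,0,0,0.03,0,0.2,50],[0,0,0,0.04,0,0.2,50],[0,0,0,0.04,0,0.1,50]]'; python3 look.py
```

```text
time_s: 20.45
tcp_pos: [0.5595, 0.0121, 0.0577]
eef_rot: [-74.6, 89.2, -72.2]
contact_force: [4.0, -0.2, 5.6]
gripper_width: 0.0438
20.45 [ 1.11720899e-01 -9.65962952e-01 -5.71998061e-04] [ 3.98849654 -0.15921292  5.57860643]
side 223 bar fixture x,yaw,z [23.46 -2.51 37.14] y [-0.06374812  0.05273347]
scene 285 bar fixture x,yaw,z [23.3  -1.98 34.7 ] y [-0.06084386  0.05303867]
wrist 8185 bar fixture x,yaw,z [23.76 -2.86 34.57] y [-0.06239236  0.05297855]
```

```bash
python3 -m creep '[[0,0,0,0.02,0,0.2,50],[0,0,0,0,0,0.3,50],[0,0,0,-0.1,0,0.1,50],[0,0,0,-0.3,0,0,50],[0,0,0,-0.3,0,0,50],[0,0,0,0,0,0,50]]'; python3 look.py
```

```text
time_s: 21.2
tcp_pos: [0.5631, 0.0116, 0.0636]
eef_rot: [-90.5, 89.1, -88.1]
contact_force: [-0.2, 0.6, -0.4]
gripper_width: 0.0435
21.2 [ 0.01796565 -0.13083282 -0.02433343] [-0.16109482  0.64186382 -0.42334135]
side 280 bar fixture x,yaw,z [ 3.152e+01 -2.000e-02  3.376e+01] y [-0.06370312  0.05265624]
scene 232 bar fixture x,yaw,z [32.94  0.05 30.34] y [-0.06292521  0.05205593]
wrist 12808 bar fixture x,yaw,z [31.85  0.12 31.54] y [-0.06231362  0.05127426]
```

View pics/wl.png

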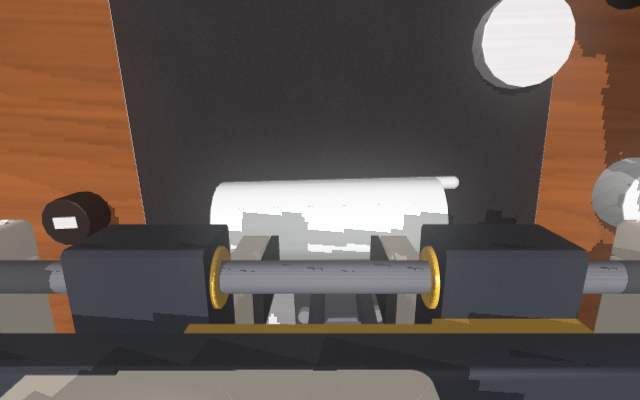

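```bash
python3 -m creep '[[0,0,0,-1.5,0,-1.5,0],[-0.028,0,0.015,-3,0,-1.5,0],[0,0,0,-4.5,0,0,0],[0,0,0,-4.5,0,0,0],[0,0,0,-4.5,0,0,0],[0,0,0,-1.6,0.75,4,0],[0,0,0,0,0,4.5,0],[0,0,0,0,0,4.5,0]]'; python3 -m creep '[[0,0,0,0,0,2,0],[0,0,0,0,0,0,0],[0,0,0,0,0,0,0]]'
python3 - <<'E'
from fit import *
s=r.get_state(); O=np.array([.5235,.0183]); print('tcp fixture',toF(s['tcp_pos'][None],O,np.radians(4)))
for n in ['side','scene','wrist']:
    im,d,i=cap(n); cv2.imwrite(f'pics/{n}h.png',im)
    P,u,v=pts(d,i); F=toF(P,O,np.radians(4)); 
    m=(F[:,0]>.06)&(F[:,0]<.15)&(abs(F[:,1])<.03)&(F[:,2]>.08)&(F[:,2]<.2); print(n,m.sum())
    if m.sum()<20: continue
    F=F[m]; print(np.round(np.percentile(F,[2,50,98],axis=0),3).tolist())
    for a in np.arange(.1,.2,.02):
        q=F[(F[:,2]>a)&(F[:,2]<a+.02)]
        if len(q)>5: print(' z',round(a,2),np.round(np.percentile(q[:,:2],[3,97],axis=0),3).tolist())
E
```

```text
time_s: 22.15
tcp_pos: [0.664, 0.0281, 0.261]
eef_rot: [20.4, 89.8, 24.5]
contact_force: [-0.2, 0.5, 1.6]
gripper_width: 0.0003
time_s: 22.45
tcp_pos: [0.682, 0.029, 0.2582]
eef_rot: [-174.1, 89.9, -170.1]
contact_force: [0.0, -1.0, 0.3]
gripper_width: 0.0004
tcp fixture [[ 0.15889964 -0.00041738  0.25821497]]
side 244
[[0.072, -0.014, 0.08], [0.101, -0.005, 0.133], [0.126, 0.01, 0.19]]
 z 0.1 [[0.082, -0.01], [0.122, 0.007]]
 z 0.12 [[0.081, -0.01], [0.109, 0.008]]
 z 0.14 [[0.099, -0.011], [0.117, 0.006]]
 z 0.16 [[0.103, -0.01], [0.125, 0.009]]
 z 0.18 [[0.11, -0.011], [0.129, 0.005]]
scene 194
[[0.084, -0.01, 0.083], [0.112, 0.003, 0.131], [0.133, 0.008, 0.189]]
 z 0.1 [[0.09, -0.008], [0.12, 0.005]]
 z 0.12 [[0.088, -0.007], [0.112, 0.007]]
 z 0.14 [[0.104, -0.001], [0.124, 0.008]]
 z 0.16 [[0.11, -0.001], [0.133, 0.007]]
 z 0.18 [[0.119, -0.011], [0.134, 0.005]]
wrist 1926
[[0.083, -0.01, 0.115], [0.111, -0.001, 0.172], [0.132, 0.008, 0.189]]
 z 0.1 [[0.082, -0.009], [0.095, 0.006]]
 z 0.12 [[0.085, -0.01], [0.102, 0.008]]
 z 0.14 [[0.102, -0.01], [0.109, 0.009]]
 z 0.16 [[0.106, -0.01], [0.116, 0.008]]
 z 0.18 [[0.114, -0.01], [0.132, 0.008]]
```

The bar is seated, parallel to the rib, at wrist (330,210), and fits at fixture x ≈32 mm with a yaw of 0.1°. Next is the hold-down: descend behind the handle and push it over along its arc.

```bash
python3 -m creep '[[0,0,0,3,0,0,0],[0,0,0,3,0,0,0],[0,0,0,2.5,0,0,0],[0,0,0,0.7,0,0,0],[0,0,0,0,0,-0.8,0],[0,0,0,0,0,-0.8,0]]'; python3 -m creep '[[0,0,0,0,0,-1,0],[0,0,0,0,0,-1,0],[0,0,0,0,0,-1,0],[0,0,0,0,0,0,0]]'; python3 -m creep '[[0,0,0,0,0,-1,0],[0,0,0,0,0,0,0]]'
```

```text
time_s: 23.2
tcp_pos: [0.6668, 0.028, 0.1692]
eef_rot: [0.3, 89.9, 4.3]
contact_force: [2.8, 0.3, 2.9]
gripper_width: 0.0004
time_s: 23.6
tcp_pos: [0.6348, 0.0258, 0.1681]
eef_rot: [127.5, 90.0, 131.5]
contact_force: [-0.2, 0.2, 0.0]
gripper_width: 0.0006
time_s: 23.8
tcp_pos: [0.6252, 0.025, 0.1672]
eef_rot: [175.6, 89.9, 179.6]
contact_force: [0.5, -0.7, 0.3]
gripper_width: 0.0005
```

Run:
```python
from h import *
im,d,i=cap('side'); cv2.imwrite('pics/s2.png',cv2.resize(im[120:260,260:440],None,fx=4,fy=4))
```

```text
(no output)
```

View pics/s2.png

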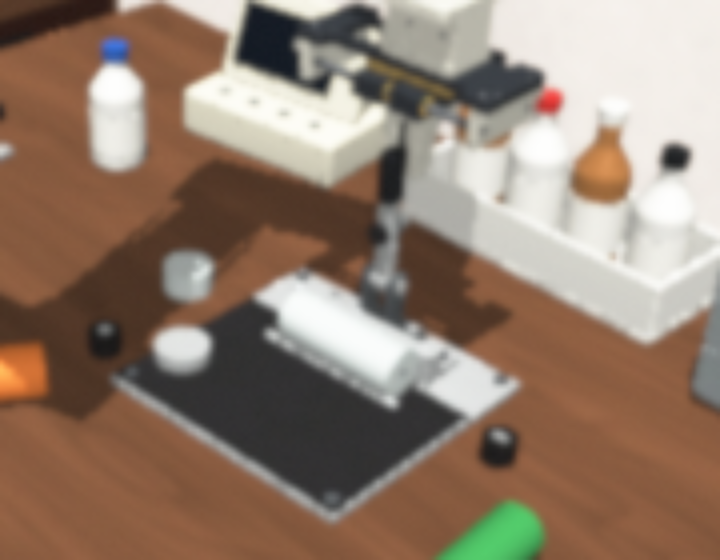

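The arm is upright, with the black handle at crop (393,170) held by the finger behind it. The bar is against the stop at (345,340), with the rib free in front of it. I'll carry on down the arc.

```bash
python3 -m creep '[[0,0,0,-0.15,0,-1.3,0],[0,0,0,-0.1,0,-1.3,0],[0,0,0,0.3,0,-1.25,0],[0,0,0,0.45,0,-1.25,0],[0,0,0,0.6,0,-1.1,0],[0,0,0,0.78,0,-1.1,0],[0,0,0,0,0,0,0]]'; python3 -m creep '[[0,0,0,0.9,0,-0.95,0],[0,0,0,1,0,-0.85,0],[0,0,0,0,0,0,0]]'
python3 - <<'E'
from h import *
im,d,i=cap('side'); cv2.imwrite('pics/s3.png',cv2.resize(im[120:260,260:440],None,fx=4,fy=4))
E
```

```text
time_s: 24.55
tcp_pos: [0.5513, 0.0197, 0.148]
eef_rot: [-179.9, 89.9, -175.9]
contact_force: [0.5, -0.2, -0.6]
gripper_width: 0.0006
time_s: 24.85
tcp_pos: [0.5342, 0.0185, 0.1289]
eef_rot: [-174.0, 89.9, -170.0]
contact_force: [-0.7, -0.4, -0.9]
gripper_width: 0.0006
```

View pics/s3.png

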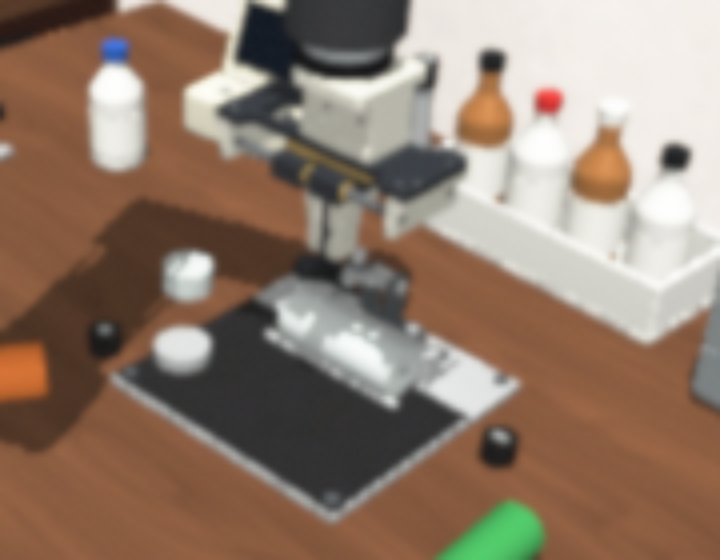

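```bash
python3 -m creep '[[0,0,0,0.8,0,-0.5,0],[0,0,0,0.8,0,-0.5,0],[0,0,0,0.7,0,-0.5,0],[0,0,0,0.3,0,-0.4,0],[0,0,0,0.1,0,0,0],[0,0,0,0,0,0,0]]'; for k in 1; do python3 -m creep '[[0,0,0,0.2,0,0,0],[0,0,0,0.2,0,0,0],[0,0,0,0,0,0,0]]'; python3 -m creep '[[0,0,0,0.2,0,0,0],[0,0,0,0,0,0,0]]'; done
```

```text
time_s: 25.5
tcp_pos: [0.5164, 0.0174, 0.1024]
eef_rot: [-169.2, 89.9, -165.2]
contact_force: [-0.6, -0.2, -1.0]
gripper_width: 0.0002
time_s: 25.8
tcp_pos: [0.5167, 0.0175, 0.0984]
eef_rot: [-178.8, 90.0, -174.9]
contact_force: [0.5, 0.2, 0.6]
gripper_width: 0.0002
time_s: 26.0
tcp_pos: [0.5167, 0.0175, 0.0964]
eef_rot: [-179.0, 90.0, -175.0]
contact_force: [0.1, -0.1, -0.0]
gripper_width: 0.0004
```

```bash
for k in 1; do python3 -m creep '[[0,0,0,0.15,0,0,0],[0,0,0,0.15,0,0,0],[0,0,0,0,0,0,0]]'; python3 -m creep '[[0,0,0,0.1,0,0,0],[0,0,0,0.1,0,0,0]]';  python3 -m creep '[[0,0,0,0.1,0,0,0],[0,0,0,0,0,0,0]]'; done | grep -E "pos|force"
```

```text
tcp_pos: [0.5166, 0.0175, 0.0933]
contact_force: [0.4, 0.1, 0.8]
tcp_pos: [0.5167, 0.0175, 0.0916]
contact_force: [0.2, -0.1, 1.8]
tcp_pos: [0.5167, 0.0175, 0.0904]
contact_force: [0.4, -0.5, -0.2]
```

```bash
for k in 1; do python3 -m creep '[[0,0,0,0.1,0,0,0],[0,0,0,0.1,0,0,0]]'; python3 -m creep '[[0,0,0,0.1,0,0,0],[0,0,0,0.1,0,0,0]]';  python3 -m creep '[[0,0,0,0.1,0,0,0],[0,0,0,0,0,0,0]]'; done | grep -E "pos|force"
python3 - <<'E'
from fit import *
O=np.array([.5235,.0183])
for n in ['scene','side']:
    im,d,i=cap(n); P,u,v=pts(d,i); F=toF(P,O,np.radians(4)); c=im[v,u].max(1)
    m=(abs(F[:,1])<.012)&(F[:,0]>-.06)&(F[:,0]<.02)&(F[:,2]>.05)&(F[:,2]<.11)&(c<60); F=F[m]; print(n,m.sum(),np.round(np.percentile(F,[3,50,97],axis=0),3).tolist())
E
```

```text
tcp_pos: [0.5168, 0.0175, 0.0886]
contact_force: [0.0, 0.6, 0.4]
tcp_pos: [0.5167, 0.0175, 0.0865]
contact_force: [-0.3, -0.6, 0.7]
tcp_pos: [0.5167, 0.0175, 0.0854]
contact_force: [-0.5, -0.3, -0.4]
scene 23 [[-0.036, -0.008, 0.068], [0.002, 0.002, 0.082], [0.006, 0.007, 0.103]]
side 45 [[-0.044, -0.011, 0.074], [-0.034, -0.008, 0.081], [-0.007, 0.001, 0.088]]
```

```bash
for k in 1; do python3 -m creep '[[0,0,0,0.1,0,0,0],[0,0,0,0.05,0,0,0]]'; python3 -m creep '[[0,0,0,0.1,0,0,0],[0,0,0,0.05,0,0,0]]';  python3 -m creep '[[0,0,0,0.1,0,0,0],[0,0,0,0,0,0,0]]'; done | grep -E "pos|force"
```

```text
tcp_pos: [0.5168, 0.0175, 0.0841]
contact_force: [-0.1, 0.1, 1.1]
tcp_pos: [0.5167, 0.0175, 0.0825]
contact_force: [-0.3, 0.4, 0.9]
tcp_pos: [0.5167, 0.0175, 0.0815]
contact_force: [-0.6, 0.6, -0.7]
```

```bash
for k in 1; do python3 -m creep '[[0,0,0,0.1,0,0,0],[0,0,0,0.05,0,0,0]]'; python3 -m creep '[[0,0,0,0.1,0,0,0],[0,0,0,0.05,0,0,0]]';  python3 -m creep '[[0,0,0,0.1,0,0,0],[0,0,0,0,0,0,0]]'; done | grep -E "pos|force"
python3 - <<'E'
from h import *
im,d,i=cap('side'); cv2.imwrite('pics/s4.png',cv2.resize(im[165:235,300:400],None,fx=7,fy=7,interpolation=cv2.INTER_CUBIC))
E
```

```text
tcp_pos: [0.5168, 0.0175, 0.0801]
contact_force: [-1.1, 0.1, 3.4]
tcp_pos: [0.5167, 0.0175, 0.0795]
contact_force: [-7.1, 1.9, 15.9]
tcp_pos: [0.5168, 0.0175, 0.0793]
contact_force: [-8.5, 1.0, 20.7]
```

View pics/s4.png

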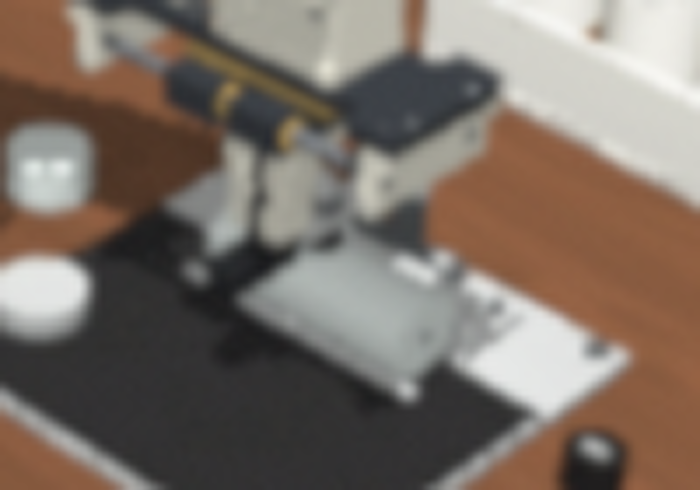

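The pad has met the bar: 20.7 N at the handle, so about 38 N at the pad. I'll ease to about 13 N, hold, then let go slowly.

```bash
python3 -m creep '[[0,0,0,-0.05,0,0,0],[0,0,0,-0.05,0,0,0],[0,0,0,0,0,0,0],[0,0,0,0,0,0,0],[0,0,0,0,0,0,0]]'; python3 -m creep '[[0,0,0,-0.05,0,0,0],[0,0,0,-0.05,0,0,0],[0,0,0,-0.1,0,0,0],[0,0,0,-0.3,0,0,0],[0,0,0,-1,0,0,0],[0,0,0,-3,0,0,0],[0,0,0,-4,0,-2,0],[0,0,0,-4,0,-2,0]]';  python3 -m creep '[[0,0,0,-4,0,-3,0],[0,0,0,0,0,-3,0],[0,0,0,0,0,-3,0],[0,0,0,0,0,0,0]]'
python3 - <<'E'
from fit import *
O=np.array([.5235,.0183])
print(r.get_state()['contact_force'])
for n in ['scene','side','wrist']:
    im,d,i=cap(n); cv2.imwrite(f'pics/{n}5.png',im)
    P,u,v=pts(d,i); F=toF(P,O,np.radians(4))
    m=(F[:,2]>.02)&(F[:,2]<.054)&(F[:,0]>.0)&(F[:,0]<.052)&(abs(F[:,1])<.064)&(abs(F[:,1]+.002)>.014)
    g=barfit(F[m]); print(n,m.sum(),np.round([g[0]*1e3,np.degrees(g[1]),g[2]*1e3],2))
    q=F[(abs(F[:,1]+.002)<.007)&(F[:,2]>.06)&(F[:,2]<.12)&(F[:,0]>-.05)&(F[:,0]<.08)]
    if len(q): print(' arm top z by x',[(x,round(np.percentile(q[(q[:,0]>x)&(q[:,0]<x+.02),2],90),4)) for x in (-.04,-.02,0,.04) if ((q[:,0]>x)&(q[:,0]<x+.02)).sum()>3])
cv2.imwrite('pics/w5.png',im)
E
```

```text
time_s: 29.15
tcp_pos: [0.5168, 0.0175, 0.0796]
eef_rot: [-32.2, 90.0, -28.2]
contact_force: [-4.8, 0.6, 12.6]
gripper_width: 0.0006
time_s: 29.95
tcp_pos: [0.4763, 0.0144, 0.2051]
eef_rot: [-154.2, 89.9, -150.3]
contact_force: [0.4, -0.6, 0.7]
gripper_width: 0.0009
time_s: 30.35
tcp_pos: [0.3844, 0.0079, 0.2449]
eef_rot: [44.5, 89.8, 48.5]
contact_force: [0.8, 0.5, 0.1]
gripper_width: 0.0006
[0.7794552  0.48029029 0.06854973]
scene 302 [31.39 -0.05 30.94]
 arm top z by x [(-0.04, np.float64(0.0817)), (-0.02, np.float64(0.0831)), (0, np.float64(0.0808)), (0.04, np.float64(0.0788))]
side 157 [31.49  0.13 33.16]
 arm top z by x [(-0.04, np.float64(0.0822)), (-0.02, np.float64(0.0828)), (0, np.float64(0.0794)), (0.04, np.float64(0.0793))]
  return _methods._mean(a, axis=axis, dtype=dtype,
  ret = ret.dtype.type(ret / rcount)
Traceback (most recent call last):
  File "fit.py", line 11, in barfit
    g=least_squares(f,[np.median(P[:,0]),0.03,.0325],args=(P,),loss='soft_l1',f_scale=.001).x
      ~~~~~~~~~~~~~^^^^^^^^^^^^^^^^^^^^^^^^^^^^^^^^^^^^^^^^^^^^^^^^^^^^^^^^^^^^^^^^^^^^^^^^
ValueError: Initial guess is outside of provided bounds
```

View pics/side5.png

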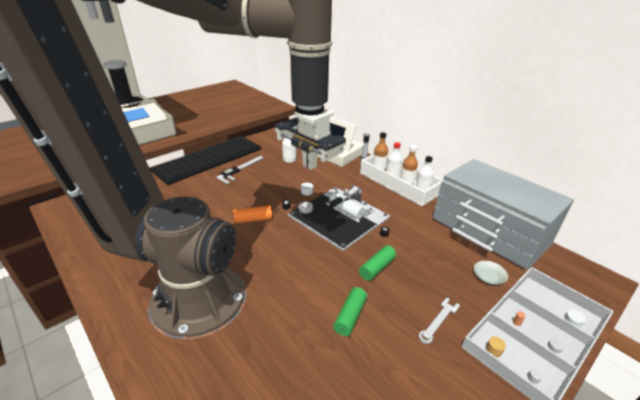

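```bash
python3 -c "
from plant import r
print(r.get_state()['qd']); r.close_job()"
```

```text
[-0.48895047  1.71735699  0.43302406  0.02278047  0.27869482 -0.02424901]
the job is handed in; nothing more can be done
```

The bar is home against the stop with the hold-down arm resting on it. I handed the job in at about 30 s; no verdict was reported.

**Rolling:** I rolled the silver bar in light strokes of about 10 N, with a peak reading of about 24 N. After the first try at the rib it rolled back about 24 mm along the bed, because I eased off while backing away. I re-rolled it, took it over the rib and let it drop into the seat.

**Clamping:** I swung the hold-down arm over and pressed until the pad met the bar. The handle reading peaked at 20.7 N, which I estimate as 38 N at the pad. That is above the 12–30 N firm-clamp range but under the 60 N limit. I eased to 12.6 N at the handle for about 0.3 s, let go and backed the robot clear.

**Last checks:**
- **Bar position:** fixture x is about 31.4 mm (nominal 32.5) and the bar is square to about 0.1°. The two cameras put its height at 31 and 33 mm (nominal 32.5), so that is within camera error.
- **Hold-down arm:** it stayed level, with its top at about 82 mm.
- **Other things:** the bystanders look unmoved in the picture, but I did not measure them.
- **Not confirmed:** I could not measure the pad's remaining force after letting go. The last wrist-camera fit failed because the bar was out of its view.

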